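# Close up the cheese keeper

## Robot

A 7-joint arm with a two-finger parallel gripper is mounted at the origin on the work surface. World frame = base frame: x ahead of the robot, y to its left, z up, the work surface at z = 0. Lengths are in m, angles in degrees, forces in N, time in s.
With the tool pointing down it reaches from about 0.35 to 0.775 m from the base axis. Payload 3.1 kg.
Tool frame: the origin (TCP) lies on the centre line of the jaws, within the pads' length; the fingertips stand 17 mm ahead of it and the grasp point (between the pads) lies 2 mm behind it (robot.tip_reach is the distance from the TCP to the fingertips, in m); z points along the fingers, y is the direction in which the jaws open and shut (so a half turn about z gives the same grasp; the last joint's range is limited). The gripper opens to 85 mm and grips with 20 to 120 N. Pads are 22 mm wide; open, the fingers measure 114 mm over their backs; the gripper's body (76 mm by 85 mm) begins 54 mm behind the grasp point. The pads swing forward as they close: fully open they stand 13 mm farther back than shut.
Start: joints at [70.376, 17.813, 0.802, 86.603, -0.252, 75.585, -1.558], TCP at [0.163, -0.525, 0.209] pointing down, gripper open.
Joint ranges: [-154.91, 154.91], [-16.99, 109.72], [-72.82, 74.43], [7.12, 147.25], [-82.49, 262.49], [11.32, 116.49], [-174.64, 174.64]. Speed limits (degrees/s): [159.86, 159.86, 180, 180, 180, 180, 180].

## Interface

Orientations are given as [roll, pitch, yaw] about the fixed x, y, z axes, in that order (R = Rz(yaw) Ry(pitch) Rx(roll)).
In Python, from station import robot, fingers, vision, workorder, recognise gives the robot as it stands. Calls block until the motion is done:
- robot.move_to(position, orientation): joint-space move of the TCP to a pose.
- robot.line_to(position, orientation=None, velocity=0.15, f_stop=None): straight line of the TCP; orientation=None keeps the orientation; velocity is the mean speed in m/s. With f_stop (N) it stops when the force on the tool has changed by that much, and returns True; else False.
- robot.move_j(angles): joint-space move.
- fingers.gripper_to(opening, force=None): opening from 0.0 (shut) to 1.0 (fully open); force is the grip in N (None keeps the last); returns when the fingers have stopped.
- robot.pause(seconds).
- robot.inverse_kinematics(position, orientation): joint angles nearest the present ones, or None.
- vision.grab_frame(name): name is "scene" or "top" or "wrist"; returns the picture (420x560x3 uint8, red, green, blue); there is no depth.
- vision.calibration(name): a dict with "mtx" (3x3 intrinsics, pixels), "extrinsics" (4x4, takes a point from world to camera coordinates); the wrist camera has in their place "T_tool_cam" (4x4, takes a point from camera to tool coordinates, whose origin is the TCP and whose axes are the flange's). Camera axes: x right, y up, looking along -z (the intrinsics and any distortion apply to the point x, -y, -z); pixel columns grow to the right and rows downward; lengths in m; the calibration is good to about 2 mm. A picture is of the moment at which its call begins: read the wrist's pose just before it. calibration takes no time and is no camera call.
A pose or a line that the arm cannot do raises robot.PlanningError and nothing moves.
- workorder.close_job(): hands the job in, once; it reports no verdict.
Trained networks look in the newest picture that a camera, given by its name, has taken for a name from the list of things; names that differ only in an ending like _2 or _b are one class to them, and where a whole thing is asked for, a point or a joint stands for the part that bears it (a point fixed in the world has none). Each returns a list of dicts, best first, with "p" (0 to 1); they miss things now and then, are a little off and sometimes report something else, mostly with a low value. They report only what shows in the picture. A call takes as long as a camera call.
- recognise(label, camera): "rect" ([centre column, centre row, width, height] in pixels, round what is visible of it).
Readings, each from a call of its own:
- robot.current_time_s(): time.
- robot.current_joint_positions(): joint angles.
- robot.current_dq(): joint speeds.
- robot.current_joint_torque(): joint torques, N m.
- robot.current_tool_pos(): TCP position.
- robot.current_eef_rot(): TCP orientation.
- robot.current_contact_force(): force on the tool from outside, world axes, zero at the start.
- robot.current_torque(): the same for the moment, N m.
- robot.current_finger_gap(): opening from 0.0 (shut) to 1.0 (fully open).
Only numpy, scipy, OpenCV 4.12 (cv2) and the standard library are available. Lean on these libraries where they do the work, as an engineer would, in place of code of your own. Each camera call takes 0.05 s, during which the arm holds its last target.

## Task

The wooden cheese keeper on the shop counter has been left open: with the fingertips, push its pulled-out tray all the way in, then push its side-hinged door fully shut over it. Only push: do not pick anything up, do not swing the door against the tray while that still stands out, and leave the two jars and the loose cheese block standing where they are.

Things in the scene. Friction and masses are not known exactly. Their poses are not given: they have to be found in the camera images.
- keeper: Cheese keeper, a light-wood case fixed to the counter: 240 deep (x), 260 wide (y), 115 high (z), open at the front. Origin: centre of its underside, on the counter. +x points into the case to its back, so the open front is at x = -120; +y is the door-hinge side (left as the robot sees it); z up. Its place varies, and it is turned up to 13 degrees either way.
- tray (a joint): How far the tray is pulled out of the keeper's front, in m: 0 = fully home at its stop, at most 0.14. It slides along the keeper's x (out is -x), starts 0.06 to 0.12 out, moves against about 2 N of friction plus light damping, and stays where it is left.
- tray_front (a point): Middle of the top edge of the tray's blue front panel, on its outer face. The panel is flat, no handle, 226 wide, 10 thick, 78 high, from 12 to 90 above the counter; with the tray home its face is flush with the case's front (keeper x = -120). The cheeses behind it are part of the tray, no higher than the panel.
- door (a joint): Opening angle of the door, rad: 0 = fully shut at its stop, flat before the case's front; 1.57 = straight out (to keeper -x), outer face to the left (+y): push there to shut it; at most 2.1. Starts at 1.5 to 2.0. Upright axis at the case's left front corner; the free edge goes from keeper -y round by -x to +y as it opens. About 0.1 N m of friction, damped; stays where left, no latch.
- door_hinge (a point): Top of the door's hinge axis, 112 above the counter, at keeper x = -128, y = +130. The axis runs in the middle of the door's thickness at its hinged edge.
- door_edge (a point): Top of the door's free edge, mid-thickness, 112 above the counter, 260 from the hinge axis. The door is a flat brown wooden panel with a white field on either side, 260 long, 108 high (from 4 to 112 above the counter), 10 thick, no handle.
- honey_jar: Bystander: honey jar, brown with yellow band and green cap, 63 across, 95 high, upright on the counter beside the keeper. Origin: centre of its underside.
- olive_jar: Bystander: jar, black with yellow band and yellow cap, 63 across, 95 high, upright on the counter beside the keeper. Origin: centre of its underside.
- cheese_block: Bystander: loose yellow cheese block, 85 by 45 by 45 high, on the counter. Origin: centre of its underside. The jars and this block stand, in any order, at about keeper (-70, 210), (-180, -200) and (-50, -200), each within about 25, outside the door's swing and the tray's path.

How it is judged (in metres and radians):
On the way, in this order (a step that is already met when the one before it is completed fails the run):
1. the tray is pushed fully home (value of joint tray below 0.005 m), for 0.2 s.
2. the door is pushed fully shut (value of joint door below 0.05 rad), for 0.2 s.
At the end, for the whole second after the job is handed in: The tray is within 5 mm of fully home and the door within 0.05 rad (about 3 degrees) of fully shut and at rest; the two jars and the cheese block stand upright within 30 mm of where they were (value of joint tray below 0.005 m and value of joint door below 0.05 rad and velocity of joint door between -0.05 and 0.05 rad/s and distance of each of honey_jar, olive_jar, cheese_block from where it was at the start of the episode below 0.03 m and angle between each of honey_jar, olive_jar, cheese_block's own z axis and vertical below 0.2 rad); the robot touches nothing.
It fails at once if the door is swung against the tray while the tray still stands out (door below 1.0 rad with the tray more than 20 mm out) (value of joint door below 1 rad and value of joint tray above 0.02 m).
It fails at once if the honey jar is lifted, tipped over or pushed more than 30 mm (height (world z) of honey_jar above 0.015 m or angle between honey_jar's own z axis and vertical above 0.35 rad or distance of honey_jar from where it was at the start of the episode above 0.03 m).
It fails at once if the olive jar is lifted, tipped over or pushed more than 30 mm (height (world z) of olive_jar above 0.015 m or angle between olive_jar's own z axis and vertical above 0.35 rad or distance of olive_jar from where it was at the start of the episode above 0.03 m).
It fails at once if the loose cheese block is lifted, tipped over or pushed more than 30 mm (height (world z) of cheese_block above 0.015 m or angle between cheese_block's own z axis and vertical above 0.35 rad or distance of cheese_block from where it was at the start of the episode above 0.03 m).
It also fails if it takes over 54 s, if anything falls off the work surface, if the arm or the gripper's body presses on something with over 40 N, if the wrist force passes 120 N, or if a joint passes its speed limit or range.

## Working session

There is one attempt and no reset: what is moved stays moved. The work goes in short steps, each a Python script; the robot and the scene stay as the last script left them, time stands still between calls to the robot, and variables do not carry over. Pictures are saved under pics/ and viewed, and the job is handed in when it is done.

```bash
ls; mkdir -p pics; python3 - <<'E'
from station import robot, fingers, vision, workorder, recognise
import cv2
print(robot.current_time_s())
for n in ("scene","top"):
    im=vision.grab_frame(n); cv2.imwrite(f"pics/{n}0.png",im[:,:,::-1])
    c=vision.calibration(n); print(n,c)
    for l in ("keeper","tray_front","door","door_hinge","door_edge","honey_jar","olive_jar","cheese_block"):
        print(l,[(d["p"],d["rect"]) for d in recognise(l,n)][:2])
print(robot.current_time_s())
E
```

```text
pics
0.0
scene {'mtx': array([[446.89894621,   0.        , 280.28395665],
       [  0.        , 446.89894621, 216.89200359],
       [  0.        ,   0.        ,   1.        ]]), 'extrinsics': array([[ 0.59711445,  0.80210871,  0.00871467, -0.37341035],
       [-0.5806451 ,  0.42470341,  0.69460657,  0.30172484],
       [ 0.55344883, -0.41981975,  0.71933704, -1.33119402],
       [ 0.        ,  0.        ,  0.        ,  1.        ]])}
keeper [(0.97, [288.8, 233.7, 207.3, 235.9])]
tray_front [(0.73, [230.4, 214.6, 92.5, 93.2])]
door [(0.92, [273.9, 150.7, 43.2, 74.2])]
door_hinge [(0.85, [272.8, 154.6, 46.5, 73.4])]
door_edge [(0.92, [273.6, 153.1, 44.3, 73.6])]
honey_jar [(0.83, [336.4, 185.1, 30.7, 35.0]), (0.39, [288.5, 232.5, 208.2, 238.7])]
olive_jar [(0.83, [205.4, 303.9, 40.1, 52.9]), (0.35, [337.0, 185.2, 26.6, 38.7])]
cheese_block [(0.69, [171.8, 281.8, 35.9, 50.5])]
top {'mtx': array([[498.96625651,   0.        , 291.62458997],
       [  0.        , 498.96625651, 209.19979695],
       [  0.        ,   0.        ,   1.        ]]), 'extrinsics': array([[ 0.0022953 , -0.99999346,  0.00279418, -0.0187064 ],
       [ 0.99205587,  0.00262851,  0.12577059, -0.6365952 ],
       [-0.12577712,  0.0024833 ,  0.99205542, -0.96418636],
       [ 0.        ,  0.        ,  0.        ,  1.        ]])}
keeper [(0.82, [285.7, 242.8, 167.0, 294.8])]
tray_front [(0.58, [308.3, 255.0, 126.4, 72.8])]
door [(0.97, [219.8, 316.1, 40.3, 141.4])]
door_hinge [(0.71, [220.3, 318.6, 46.2, 140.3])]
door_edge [(0.89, [220.4, 316.1, 41.1, 142.5]), (0.28, [403.1, 234.1, 32.9, 51.3])]
honey_jar [(0.62, [194.5, 227.0, 42.8, 31.4])]
olive_jar [(0.57, [392.2, 182.7, 38.9, 35.2])]
cheese_block [(0.66, [403.1, 233.9, 30.8, 47.8])]
0.9
```

View pics/scene0.png

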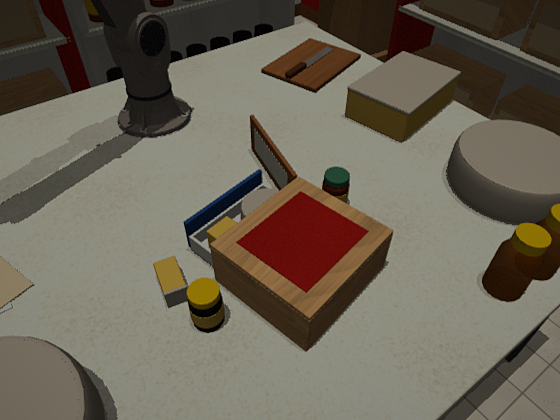

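View pics/top0.png

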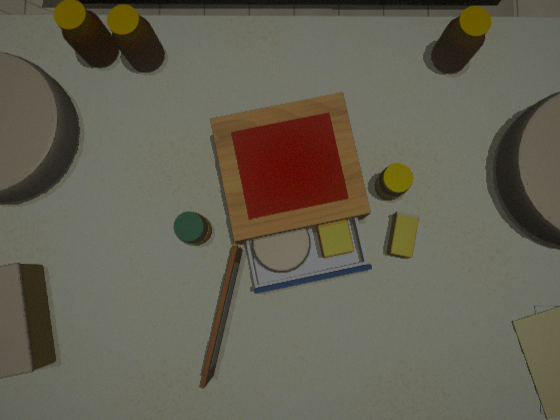

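The scene view shows the tray out, with its blue panel running from (187,213) to (262,178). The door stands about straight out, and the roof corners are near (300,180), (391,235), (308,302) and (212,243). In the top view the roof corners are (211,119), (344,94), (369,213) and (235,242), the panel runs from (256,289) to (371,267), and the door's top from (237,247) to (204,386). Next I triangulate and fit.

```bash
cat > geo.py <<'E'
import numpy as np
from scipy.optimize import least_squares
from station import vision
C={n:vision.calibration(n) for n in ("scene","top")}
F=np.diag([1,-1,-1.])
def proj(n,P):
    E=C[n]["extrinsics"]; p=(E[:3,:3]@np.asarray(P).T).T+E[:3,3]
    p=p@F; q=p@C[n]["mtx"].T; return q[...,:2]/q[...,2:]
def ray_z(n,px,z):
    E=C[n]["extrinsics"]; R,t=E[:3,:3],E[:3,3]; o=-R.T@t
    d=R.T@(F@np.linalg.solve(C[n]["mtx"],[px[0],px[1],1.])); return o+d*(z-o[2])/d[2]
def tri(a,b):
    r=least_squares(lambda P:np.r_[proj("top",P)-a,proj("scene",P)-b],[.6,0,.1]); return r.x,np.abs(r.fun).max()
def kw(k,P):
    c,s=np.cos(k[2]),np.sin(k[2]); P=np.atleast_2d(P)
    return np.c_[k[0]+c*P[:,0]-s*P[:,1],k[1]+s*P[:,0]+c*P[:,1],P[:,2]]
E
python3 - <<'E'
from geo import *
corn=dict(BL=((211,119),(391,235),(.12,.13)),BR=((344,94),(308,304),(.12,-.13)),FR=((369,213),(212,242),(-.12,-.13)),FL=((235,242),(300,180),(-.12,.13)))
for k,(a,b,_) in corn.items(): print(k,*[np.round(v,4) for v in tri(a,b)])
for k,a,b in (("panR",(371,267),(187,213)),("panL",(256,290),(262,174)),("edge",(203,386),(252,117)),("hinge",(237,247),(296,180))): print(k,*[np.round(v,4) for v in tri(a,b)])
K=np.array([[*v[2],.115] for v in corn.values()])
def f(k):
    W=kw(k,K); return np.r_[(proj("top",W)-[v[0] for v in corn.values()]).ravel(),(proj("scene",W)-[v[1] for v in corn.values()]).ravel()]
r=least_squares(f,[.65,0,0]); k=r.x; print("keeper",k,np.degrees(k[2]),np.round(r.fun,1))
np.save("k.npy",k)
H=kw(k,[[-.128,.13,.112]])[0]
for n,px in (("top",(203,386)),("scene",(252,117))):
    e=ray_z(n,px,.112); c,s=np.cos(k[2]),np.sin(k[2]);R=np.array([[c,s],[-s,c]])
    d=R@(e-H)[:2]; print("door",n,np.linalg.norm(d),"theta",np.arctan2(-d[0],-d[1]))
    print("edge world",e,"hinge",H)
for n,pxs in (("top",((371,267),(256,290))),("scene",((187,213),(262,174)))):
    for px in pxs: print("panel keeper xy",n,R@(ray_z(n,px,.09)[:2]-k[:2]))
for nm,px in (("honey",(189,227)),("olive",(397,179))): w=ray_z("top",px,.095);print(nm,w,R@(w[:2]-k[:2]))
w=ray_z("top",(405,232),.045);print("cheese",w,R@(w[:2]-k[:2]))
from station import robot
print(robot.current_tool_pos(),robot.current_eef_rot(),robot.tip_reach)
E
```

```text
BL [0.8029 0.1379 0.1021] 0.8373
BR [ 0.8439 -0.1117  0.1374] 1.5236
FR [ 0.6212 -0.1597  0.1147] 0.824
FL [0.5681 0.0911 0.101 ] 1.6004
panR [ 0.5219 -0.161   0.1115] 1.625
panL [0.4782 0.0521 0.0759] 1.344
edge [0.3074 0.1428 0.1039] 0.7227
hinge [0.5589 0.0876 0.0963] 1.5059
keeper [ 0.70846783 -0.01084956  0.19569661] 11.212589610125722 [-1.6 -0.5 -1.  -0.6  0.4  2.3 -3.2  0.2  2.1 -5.7 -0.9 12.  -3.2 -1.3
 -1.3 -5.7]
door top 0.2537029920162379 theta 1.9604150057824266
edge world [0.30868498 0.1406703  0.112     ] hinge [0.55763255 0.09177947 0.112     ]
door scene 0.2434342143584382 theta 1.9567592672557859
edge world [0.31859138 0.13781786 0.112     ] hinge [0.55763255 0.09177947 0.112     ]
panel keeper xy top [-0.21436938 -0.11661961]
panel keeper xy top [-0.21479181  0.10398707]
panel keeper xy scene [-0.22852627 -0.09725635]
panel keeper xy scene [-0.20004742  0.09726786]
honey [0.59522037 0.17715838 0.095     ] [-0.07452772  0.20644029]
olive [ 0.68862119 -0.21898882  0.095     ] [-0.05994048 -0.20030721]
cheese [ 0.59082661 -0.24318798  0.045     ] [-0.16057392 -0.20502833]
[ 0.16297678 -0.52529757  0.20932335] [1.79998468e+02 1.33436694e-03 1.72386727e+01] 0.017
```

```bash
python3 - <<'E'
import cv2
a=cv2.imread("pics/scene0.png")[105:355,180:400]; b=cv2.imread("pics/top0.png")[85:395,185:385]
cv2.imwrite("pics/s_z.png",cv2.resize(cv2.convertScaleAbs(a,alpha=1.6),None,fx=2.4,fy=2.4,interpolation=2))
cv2.imwrite("pics/t_z.png",cv2.resize(cv2.convertScaleAbs(b,alpha=1.6),None,fx=1.9,fy=1.9,interpolation=2))
E
```

```text
(no output)
```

View pics/s_z.png

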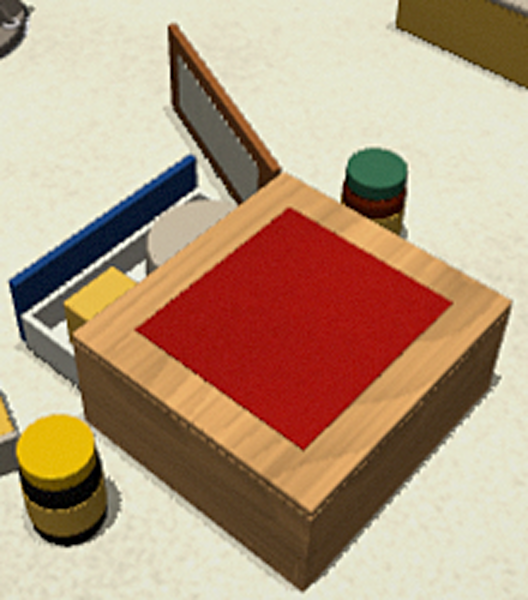

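View pics/t_z.png

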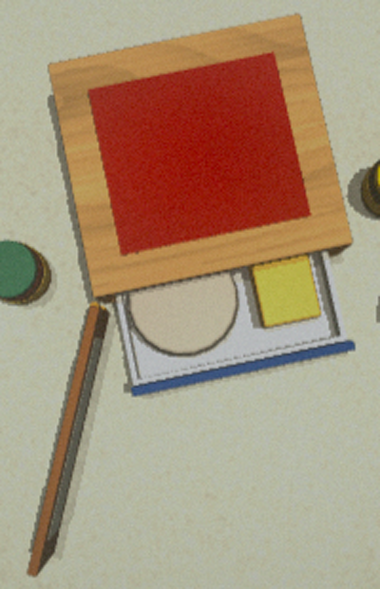

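The zoomed crops give sharper corners. The scene's back-right roof corner is at (310,319), not 304, so I refit.

```bash
python3 - <<'E'
from geo import *
corn=dict(BL=((210.8,119.7),(393.3,232),(.12,.13)),BR=((342.9,92.4),(310.4,318.8),(.12,-.13)),FR=((369.7,214.5),(211.3,245.8),(-.12,-.13)),FL=((234.5,242.9),(298.3,177.5),(-.12,.13)))
for k,(a,b,_) in corn.items(): print(k,*[np.round(v,4) for v in tri(a,b)])
for k,a,b in (("panR",(371.5,268),(185,222.5)),("panL",(255,291),(261,170.5)),("edge",(203,386.5),(252,116))): print(k,*[np.round(v,4) for v in tri(a,b)])
K=np.array([[*v[2],.115] for v in corn.values()])
def f(k):
    W=kw(k,K); return np.r_[(proj("top",W)-[v[0] for v in corn.values()]).ravel(),(proj("scene",W)-[v[1] for v in corn.values()]).ravel()]
r=least_squares(f,[.65,0,0]); k=r.x; print("keeper",k,np.degrees(k[2]),np.round(r.fun,1))
np.save("k.npy",k)
H=kw(k,[[-.128,.13,.112]])[0]; c,s=np.cos(k[2]),np.sin(k[2]);R=np.array([[c,s],[-s,c]])
for n,px in (("top",(203,386.5)),("scene",(252,116))):
    e=ray_z(n,px,.112); 
    d=R@(e-H)[:2]; print("door",n,np.linalg.norm(d),"theta",np.arctan2(-d[0],-d[1]), e,H)
for n,pxs in (("top",((371.5,268),(255,291))),("scene",((185,222.5),(261,170.5)))):
    for px in pxs: print("panel keeper xy",n,R@(ray_z(n,px,.09)[:2]-k[:2]))
for nm,px in (("honey",(189,227)),("olive",(397,179))): w=ray_z("top",px,.095);print(nm,w,R@(w[:2]-k[:2]))
w=ray_z("top",(405,232),.045);print("cheese",w,R@(w[:2]-k[:2]))
E
```

```text
BL [0.8017 0.1396 0.1078] 0.7169
BR [ 0.8562 -0.1136  0.1109] 0.9186
FR [ 0.6198 -0.1622  0.1041] 1.0719
FL [0.5654 0.0904 0.107 ] 0.8484
panR [ 0.5198 -0.1671  0.0858] 0.9376
panL [0.4761 0.0526 0.085 ] 0.772
edge [0.3073 0.1425 0.1069] 0.8992
keeper [ 0.71180859 -0.01266997  0.21078493] 12.077087111990627 [-1.1 -1.7 -0.1 -1.5  1.4 -2.2 -0.5 -1.7  0.  -2.3 -1.2 -0.8 -2.4 -2.5
 -0.6 -2.1]
door top 0.2571353906518407 theta 1.9890969100155114 [0.30782328 0.14064908 0.112     ] [0.55944204 0.08767161 0.112     ]
door scene 0.2501870921180857 theta 1.9937117931654318 [0.314863   0.14034679 0.112     ] [0.55944204 0.08767161 0.112     ]
panel keeper xy top [-0.22100995 -0.11139115]
panel keeper xy top [-0.21751003  0.11189388]
panel keeper xy scene [-0.21515391 -0.11170671]
panel keeper xy scene [-0.21148316  0.11020892]
honey [0.59522037 0.17715838 0.095     ] [-0.07429045  0.21002035]
olive [ 0.68862119 -0.21898882  0.095     ] [-0.06584178 -0.19690094]
cheese [ 0.59082661 -0.24318798  0.045     ] [-0.16653499 -0.20010319]
```

Both views agree: keeper at (0.712, -0.013), turned 12.1°, tray about 97 mm out, door about 1.99 rad. Heights triangulate 4–11 mm low, which is acceptable. The plan is to push with shut fingers pointing straight down, high enough for the gripper's body to clear the case roof. First I check inverse kinematics.

```bash
cat > plan.py <<'E'
from geo import *
k=np.load("k.npy"); YAW=np.degrees(k[2])
def W(x,y,z): return kw(k,[[x,y,z]])[0]
def doorpose(th,r,off,z):
    u=np.array([-np.sin(th),-np.cos(th)]); p=np.array([np.cos(th),-np.sin(th)])
    c=np.array([-.128,.13])+u*r-p*(.005+.011+off)
    return W(c[0],c[1],z),[180,0,YAW-np.degrees(th)]
E
python3 - <<'E'
from plan import *
from station import robot
for a in [W(-.30,-.02,.25),W(-.28,-.02,.082),W(-.13,-.02,.082)]: print(a.round(3),robot.inverse_kinematics(list(a),[180,0,YAW]))
for th in (2,1.6,1.2,.8,.4,0):
    for z in (.25,.092):
        p,o=doorpose(th,.18,.04 if th==2 else 0,z); 
        print(th,p.round(3),o[2],np.round(robot.inverse_kinematics(list(p),o),0))
E
```

```text
[ 0.423 -0.095  0.25 ] [ 36.22166099   4.08181397 -27.32661014  98.08236039   1.9123268
  78.29638868 -69.35660978]
[ 0.442 -0.091  0.082] [ 33.2480602   15.54518715 -28.02060996 110.98567879   8.78399577
  55.53349226 -76.81691927]
[ 0.589 -0.059  0.082] [ 23.15521609  30.9851115  -27.62204791  89.27076211  15.45967958
  63.56441961 -85.94822736]
2 [0.396 0.181 0.25 ] -102.51447191417402 [ 29.   9. -62.  97.   8.  79. 133.]
2 [0.396 0.181 0.092] -102.51447191417402 [ 24.  21. -61. 112.  22.  60. 120.]
1.6 [0.38  0.071 0.25 ] -79.5961601089411 [-81. -11.  60. 106.  10.  79. 167.]
1.6 [0.38  0.071 0.092] -79.5961601089411 [ 42.  13. -61. 118.  13.  56. 164.]
1.2 [0.4   0.002 0.25 ] -56.67784830370815 [  37.    0.  -40.  102.    0.   78. -149.]
1.2 [0.4   0.002 0.092] -56.67784830370815 [  30.   10.  -36.  117.    7.   55. -156.]
0.8 [ 0.446 -0.053  0.25 ] -33.759536498475235 [  33.    6.  -31.   96.    3.   79. -122.]
0.8 [ 0.446 -0.053  0.092] -33.759536498475235 [  28.   14.  -27.  111.    8.   57. -127.]
0.4 [ 0.51  -0.086  0.25 ] -10.841224693242305 [ 29.  15. -26.  87.   7.  80. -99.]
0.4 [ 0.51  -0.086  0.092] -10.841224693242305 [  26.   21.  -23.  101.   10.   60. -102.]
0 [ 0.581 -0.092  0.25 ] 12.077087111990627 [ 26.  24. -28.  75.  11.  84. -79.]
0 [ 0.581 -0.092  0.092] 12.077087111990627 [ 26.  30. -27.  89.  15.  64. -82.]
```

```bash
sed -i 's/YAW-np.degrees(th)\]/YAW+180-np.degrees(th)]/' plan.py
python3 - <<'E'
from plan import *
from station import robot,fingers,vision
import cv2
o=[180,0,YAW]
fingers.gripper_to(0.0)
robot.move_to(list(W(-.29,-.02,.25)),o)
robot.line_to(list(W(-.28,-.02,.082)),velocity=.15)
f0=np.array(robot.current_contact_force())
hit=robot.line_to(list(W(-.15,-.02,.082)),velocity=.06,f_stop=25)
print(hit,robot.current_tool_pos(),np.array(robot.current_contact_force())-f0)
hit=robot.line_to(list(W(-.11,-.02,.082)),velocity=.025,f_stop=15)
p=np.array(robot.current_tool_pos()); c,s=np.cos(k[2]),np.sin(k[2])
print(hit,p,"keeper",np.array([[c,s],[-s,c]])@(p[:2]-k[:2]),np.array(robot.current_contact_force())-f0,robot.current_time_s())
for n in("top","scene"): cv2.imwrite(f"pics/{n}1.png",vision.grab_frame(n)[:,:,::-1])
E
```

```text
False [ 0.56907006 -0.06372761  0.08201729] [-0.03629504  1.36906081  0.51759321]
True [ 0.5873774  -0.05963277  0.08097976] keeper [-0.13150306 -0.01988894] [ 0.13872573  1.67768363 -1.81761998] 8.0833
```

```bash
python3 - <<'E'
import cv2,numpy as np
a=cv2.imread("pics/scene1.png")[105:355,150:400]; b=cv2.imread("pics/top1.png")[85:395,185:385]
f=lambda i:cv2.resize(cv2.convertScaleAbs(i,alpha=1.6),(400,600*1),interpolation=2)
cv2.imwrite("pics/z1.png",np.hstack([cv2.resize(f(a),(400,400)).repeat(1,0),cv2.resize(f(b),(258,400))]))
E
```

```text
(no output)
```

View pics/z1.png

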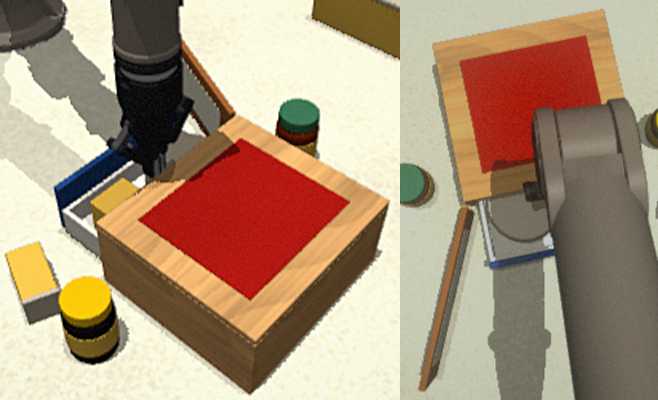

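Unexpected: the panel still stands out (scene about (186,224)), and the gripper is on the case side of it, so the fingers must have passed over the panel. I check before moving.

```bash
python3 - <<'E'
from plan import *
from station import robot,vision
import cv2
p=np.array(robot.current_tool_pos()); print(p,robot.current_eef_rot(),robot.current_finger_gap(),robot.current_contact_force(),robot.current_time_s())
a=cv2.imread("pics/scene1.png")
for dz,c in ((0,(0,0,255)),(-.017,(0,255,0)),(.052,(255,0,255))):
    q=proj("scene",p+[0,0,dz]); print(q); cv2.circle(a,tuple(int(v) for v in q.round()),1,c,-1)
cv2.imwrite("pics/z2.png",cv2.resize(cv2.convertScaleAbs(a[140:270,170:330],alpha=2),None,fx=4.5,fy=4.5,interpolation=0))
w=vision.grab_frame("wrist"); cv2.imwrite("pics/w1.png",w[:,:,::-1]); print(vision.calibration("wrist"))
E
```

```text
[ 0.58703462 -0.05966409  0.0805829 ] [-179.94476348    0.7360578    12.06161092] -0.0036861950436543464 [-0.09379924 -0.26295686  0.13415721] 8.1833
[246.38324247 221.00629536]
[246.75560953 226.59339033]
[245.18042098 202.95883997]
{'mtx': array([[291.29344495,   0.        , 280.04512114],
       [  0.        , 291.29344495, 213.00874867],
       [  0.        ,   0.        ,   1.        ]]), 'T_tool_cam': array([[ 1.04329446e-03,  9.62934371e-01,  2.69733774e-01,
         6.76193668e-02],
       [ 9.99999440e-01, -1.05194321e-03, -1.12487198e-04,
         1.15699273e-03],
       [ 1.75426825e-04,  2.69733741e-01, -9.62934929e-01,
        -1.65874476e-01],
       [ 0.00000000e+00,  0.00000000e+00,  0.00000000e+00,
         1.00000000e+00]])}
```

View pics/z2.png

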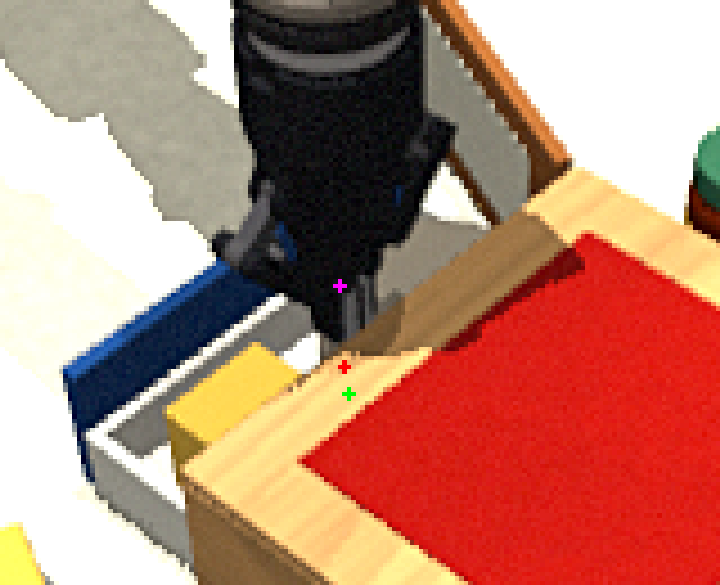

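View pics/w1.png

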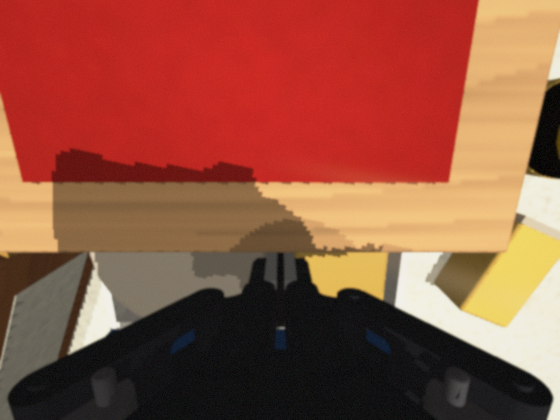

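The TCP pose and finger gap are as commanded, yet the tool is over the tray with the panel unmoved. I back out upward, come down in front of the panel again and look there.

```bash
python3 - <<'E'
from plan import *
from station import robot,vision
import cv2
robot.line_to(list(W(-.14,-.02,.082)),[180,0,YAW],velocity=.1)
robot.line_to(list(W(-.145,-.02,.18)),velocity=.25)
robot.line_to(list(W(-.275,-.02,.18)),velocity=.25)
robot.line_to(list(W(-.275,-.02,.07)),velocity=.2)
p=np.array(robot.current_tool_pos()); print(p,robot.current_time_s())
a=vision.grab_frame("scene")[:,:,::-1].copy(); b=vision.grab_frame("top")[:,:,::-1].copy()
for dz,c in ((0,(0,0,255)),(-.017,(0,255,0))):
    cv2.circle(a,tuple(int(v) for v in proj("scene",p+[0,0,dz]).round()),1,c,-1)
    cv2.circle(b,tuple(int(v) for v in proj("top",p+[0,0,dz]).round()),1,c,-1)
f=lambda i:cv2.resize(cv2.convertScaleAbs(i,alpha=2),None,fx=2.6,fy=2.6,interpolation=0)
cv2.imwrite("pics/z3.png",np.hstack([f(a[130:280,160:310]),f(b[200:350,230:380])]))
w=vision.grab_frame("wrist"); cv2.imwrite("pics/w2.png",w[:,:,::-1])
E
```

```text
[ 0.4486234  -0.0892596   0.07047617] 10.3917
```

View pics/z3.png

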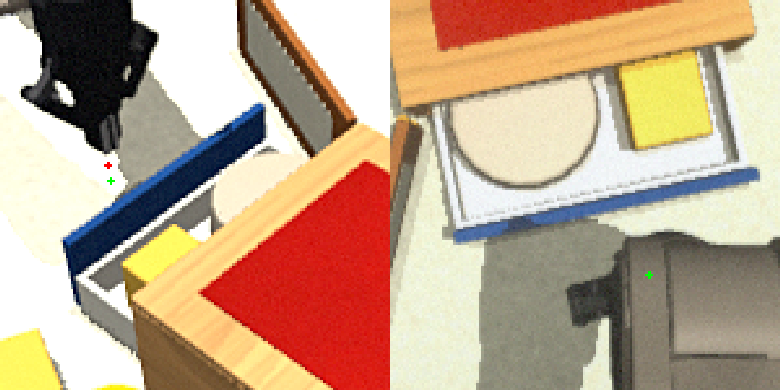

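View pics/w2.png

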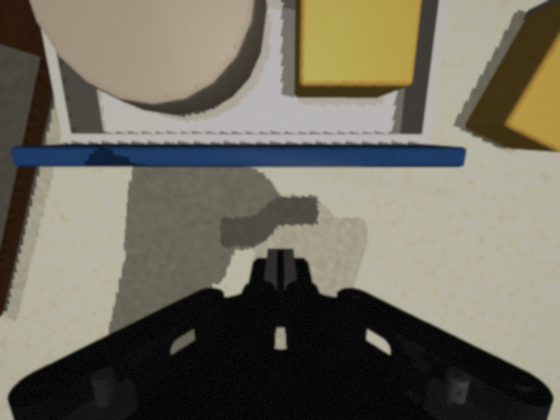

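```bash
python3 - <<'E'
from plan import *
from station import robot
c=vision.calibration("wrist"); T=c["T_tool_cam"]; M=c["mtx"]
def wp(P): # tool->pix
    q=T[:3,:3].T@(np.array(P)-T[:3,3]); q=F@q; q=M@q; return q[:2]/q[2]
for z in (-.03,-.017,0,.017): print("tip z",z,[wp((x,0,z)).round(0) for x in (-.011,0,.011)])
from scipy.spatial.transform import Rotation as Ro
R=Ro.from_euler("xyz",robot.current_eef_rot(),degrees=True).as_matrix(); p=np.array(robot.current_tool_pos())
px={"panR outer top":((466,166),(-.218,-.113,.09)),"panL":((14,167),(-.218,.113,.09)),"panR inner":((466,149),(-.208,-.113,.09))}
for n,(q,kp) in px.items():
    print(n,q,wp(R.T@(W(*kp)-p)).round(1))
# fit vertical/xy offset of tool
E
```

```text
tip z -0.03 [array([278., 288.]), array([278., 269.]), array([278., 249.])]
tip z -0.017 [array([278., 276.]), array([278., 258.]), array([278., 239.])]
tip z 0 [array([278., 263.]), array([278., 246.]), array([278., 229.])]
tip z 0.017 [array([278., 252.]), array([278., 237.]), array([278., 221.])]
panR outer top (466, 166) [463.  157.4]
panL (14, 167) [ 10.1 156.8]
panR inner (466, 149) [466.5 136.7]
```

The evidence agrees that the shut fingertips stand well behind the reported TCP. In the scene view they end about 6 px above the projected TCP. In the wrist view they end at row 248, where a tip 17 mm ahead would show at about row 221–237. I probe the counter gently to measure the true tip offset.

```bash
python3 - <<'E'
from plan import *
from station import robot
a=robot.line_to(list(W(-.285,-.02,.03)),[180,0,YAW],velocity=.12,f_stop=8)
print(a,robot.current_tool_pos())
if not a:
    a=robot.line_to(list(W(-.285,-.02,-.02)),[180,0,YAW],velocity=.025,f_stop=5)
    print(a,robot.current_tool_pos(),robot.current_contact_force(),robot.current_time_s())
E
```

```text
False [ 0.43786425 -0.09189869  0.0305187 ]
False [ 0.43743284 -0.09187935 -0.01988665] [-0.19277139  0.44134969 -0.34233641] 13.1833
```

```bash
python3 - <<'E'
from plan import *
from station import robot,vision
import cv2
p=np.array(robot.current_tool_pos()); R=robot.current_eef_rot(); print(p,R)
a=vision.grab_frame("scene")[:,:,::-1].copy()
cv2.imwrite("pics/s3.png",a)
for z,c in ((-.02,(0,0,255)),(0,(0,255,0)),(.01,(255,0,255))):
    q=proj("scene",[p[0],p[1],z]); print(z,q)
    cv2.circle(a,tuple(int(v) for v in q.round()),1,c,-1)
f=lambda i:cv2.resize(cv2.convertScaleAbs(i,alpha=2),None,fx=3,fy=3,interpolation=0)
w=vision.grab_frame("wrist")[:,:,::-1]; 
cv2.imwrite("pics/z4.png",np.hstack([f(a[130:270,140:270]),cv2.resize(cv2.convertScaleAbs(w[150:350,180:380],alpha=2),(400,420))]))
E
```

```text
[ 0.43743284 -0.09187935 -0.01988665] [ 1.79991410e+02 -1.51582671e-02  1.20770447e+01]
-0.02 [202.19207793 219.06667206]
0 [201.19676939 213.18666441]
0.01 [200.68882171 210.18584997]
```

View pics/z4.png

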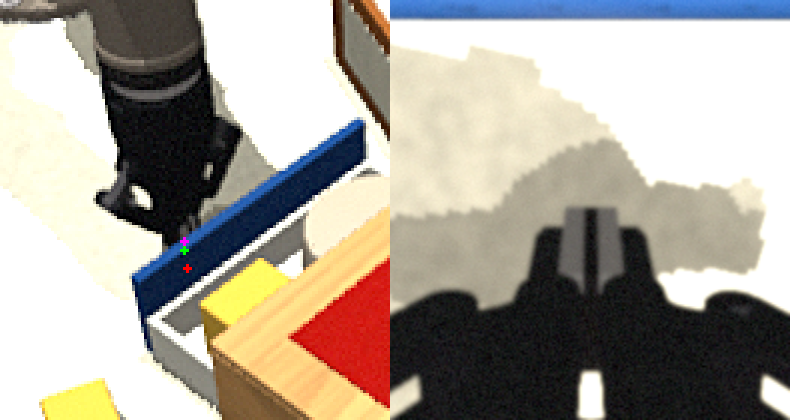

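```bash
python3 - <<'E'
from plan import *
from station import robot
a=robot.line_to(list(W(-.285,-.02,-.06)),[180,0,YAW],velocity=.025,f_stop=5)
print(a,robot.current_tool_pos(),robot.current_contact_force(),robot.current_joint_positions(),robot.current_time_s())
E
```

```text
True [ 0.43744253 -0.09190197 -0.02188734] [-0.49071423 -0.02106975  4.64473729] [ 29.21970241  24.46001143 -23.86778591 117.31321441  14.79592478
  41.04960773 -81.90675871] 13.6917
```

Contact came at reported TCP z = -0.022. The true fingertips are therefore 22 mm behind the TCP, not 17 mm ahead. That explains why they cleared the panel: at z = 0.082 they were at about 0.104. I correct the heights and push again.

```bash
python3 - <<'E'
from plan import *
from station import robot,fingers,vision
import cv2
o=[180,0,YAW]
robot.line_to(list(W(-.285,-.02,.036)),o,velocity=.15)
f0=np.array(robot.current_contact_force())
c,s=np.cos(k[2]),np.sin(k[2])
def rep(h):
    p=np.array(robot.current_tool_pos()); print(h,"keeper",np.array([[c,s],[-s,c]])@(p[:2]-k[:2]),p[2],np.array(robot.current_contact_force())-f0,robot.current_time_s())
rep(robot.line_to(list(W(-.205,-.02,.036)),velocity=.06,f_stop=25))
rep(robot.line_to(list(W(-.15,-.02,.036)),velocity=.06,f_stop=25))
rep(robot.line_to(list(W(-.115,-.02,.036)),velocity=.025,f_stop=15))
a=vision.grab_frame("scene")[:,:,::-1]; b=vision.grab_frame("top")[:,:,::-1]
f=lambda i:cv2.resize(cv2.convertScaleAbs(i,alpha=1.8),None,fx=2.4,fy=2.4,interpolation=2)
cv2.imwrite("pics/z5.png",np.hstack([f(a[120:280,160:320]),f(b[150:310,210:370])]))
E
```

```text
False keeper [-0.20487816 -0.01992136] 0.03601646623435998 [-1.41926573 -0.06163794 -1.180649  ] 15.7167
False keeper [-0.14948065 -0.02001767] 0.03607689913783089 [-0.20347776 -1.09843079 -0.43007539] 16.7833
True keeper [-0.13480351 -0.02020177] 0.03386316183385116 [-5.23807876e-01 -7.43624916e-03 -4.33983894e-04] 17.6667
```

View pics/z5.png

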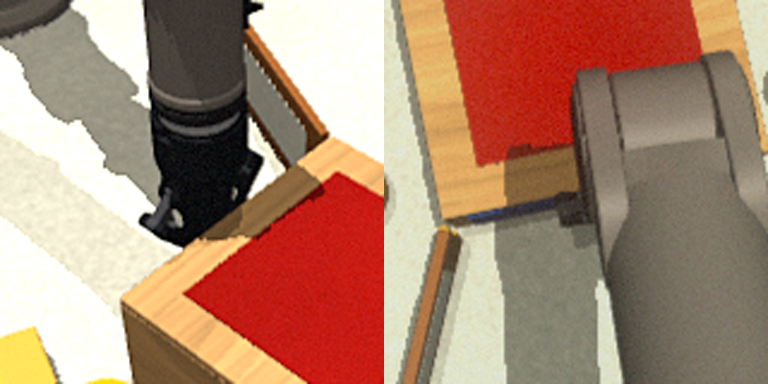

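The tray looks about home, and I press once more, harder, to be sure. Then I lift clear and look with a clear view.

```bash
python3 - <<'E'
from plan import *
from station import robot,fingers,vision
import cv2
o=[180,0,YAW]
c,s=np.cos(k[2]),np.sin(k[2])
def rep(h):
    p=np.array(robot.current_tool_pos()); print(h,"keeper",np.array([[c,s],[-s,c]])@(p[:2]-k[:2]),p[2],np.array(robot.current_contact_force()),robot.current_time_s())
rep(robot.line_to(list(W(-.115,-.02,.036)),o,velocity=.025,f_stop=32))
robot.pause(.3)
rep(0)
robot.line_to(list(W(-.18,-.02,.036)),o,velocity=.15)
robot.line_to(list(W(-.25,-.02,.17)),o,velocity=.3)
p,oo=doorpose(1.99,.18,.055,.17)
robot.move_to(list(p),oo); rep(0)
print(robot.current_joint_positions())
a=vision.grab_frame("scene")[:,:,::-1]; b=vision.grab_frame("top")[:,:,::-1]
f=lambda i:cv2.resize(cv2.convertScaleAbs(i,alpha=1.8),None,fx=2,fy=2,interpolation=2)
cv2.imwrite("pics/z6.png",np.hstack([f(a[100:300,160:340]),f(b[200:400,180:380])]))
E
```

```text
True keeper [-0.1363577  -0.02035571] 0.03248443372614378 [-1.66571753  0.33286746  2.21501525] 18.3917
0 keeper [-0.13658315 -0.02037837] 0.03222121955669458 [-0.45930178 -0.04182181  2.20269542] 18.6917
0 keeper [-0.26301767  0.26620641] 0.16941075072739037 [0.27113236 0.27933909 0.22464726] 20.8917
[ 16.27393639  12.09934517 -50.77303288 104.48288658  10.09977763
  68.1744597  -49.81517274]
```

View pics/z6.png

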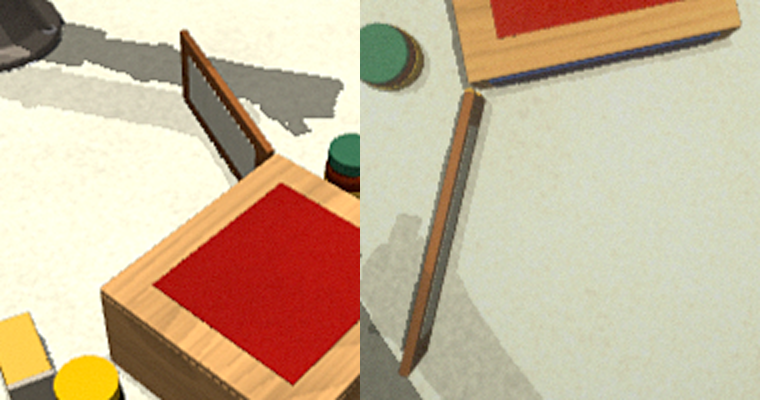

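The tray is home: the panel lies flush and evenly along the front edge, and a second, harder press gave no further travel. The door is unmoved and the jars are in place. Now the door, pushed along an arc.

```bash
python3 - <<'E'
from plan import *
from station import robot,fingers,vision
import cv2
Z=.05
def go(th,off,v,fs=None,z=Z):
    p,o=doorpose(th,.18,off,z); return robot.line_to(list(p),o,velocity=v,f_stop=fs)
go(1.99,.055,.2)
f0=np.array(robot.current_contact_force())
go(1.99,.0,.1,25)
bad=False
for th in np.arange(1.8,0.05,-.2):
    h=go(th,0,.1,25)
    print(round(th,2),h,(np.array(robot.current_contact_force())-f0).round(1),robot.current_time_s())
    if h: bad=True;break
a=vision.grab_frame("scene")[:,:,::-1]; b=vision.grab_frame("top")[:,:,::-1]
f=lambda i:cv2.resize(cv2.convertScaleAbs(i,alpha=1.8),None,fx=1.9,fy=1.9,interpolation=2)
cv2.imwrite("pics/z7.png",np.hstack([f(a[100:300,160:340]),f(b[150:350,180:380])]))
E
```

```text
1.8 False [-0.3 -0.1 -0.8] 22.9333
1.6 False [-0.6  0.3 -0.9] 23.4417
1.4 False [-0.2 -0.1 -0.9] 23.95
1.2 False [-0.8 -0.2 -1. ] 24.4583
1.0 False [-0.9 -0.2 -1. ] 24.9667
0.8 False [-0.3 -0.2 -0.4] 25.475
0.6 False [-0.2  0.4 -0.5] 25.9833
0.4 False [-1.  -0.5 -0.7] 26.4917
0.2 False [-0.3  0.9 -0.1] 27.0
```

View pics/z7.png

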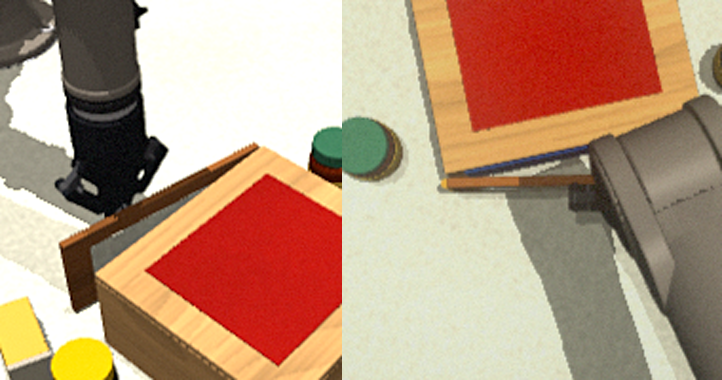

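The door is nearly shut with the fingers on its outer face, as planned. Now I close it, back off and look.

```bash
python3 - <<'E'
from plan import *
from station import robot,fingers,vision
import cv2
Z=.05
c,s=np.cos(k[2]),np.sin(k[2])
def go(th,off,v,fs=None,z=Z):
    p,o=doorpose(th,.18,off,z); return robot.line_to(list(p),o,velocity=v,f_stop=fs)
def rep(h):
    p=np.array(robot.current_tool_pos()); print(h,"keeper",np.array([[c,s],[-s,c]])@(p[:2]-k[:2]),p[2],np.array(robot.current_contact_force()),robot.current_time_s())
rep(go(.08,0,.06,25))
rep(go(0,-.02,.025,15))
rep(go(0,-.02,.025,28))
robot.pause(.3)
go(0,.06,.08)
go(0,.08,.2,None,.2)
p,o=doorpose(0,.18,.2,.25)
robot.move_j([75,17.8,.8,86.6,-.25,75.6,0]); print(robot.current_time_s())
a=vision.grab_frame("scene")[:,:,::-1]; b=vision.grab_frame("top")[:,:,::-1]
cv2.imwrite("pics/scene8.png",a);cv2.imwrite("pics/top8.png",b)
for l in ("honey_jar","olive_jar","cheese_block"): print(l,[(d["p"],d["rect"]) for d in recognise(l,"top")][:1]) if 'recognise' in globals() else None
f=lambda i:cv2.resize(cv2.convertScaleAbs(i,alpha=1.8),None,fx=1.8,fy=1.8,interpolation=2)
cv2.imwrite("pics/z8.png",np.hstack([f(a[130:350,150:370]),f(b[80:300,190:410])]))
E
```

```text
False keeper [-0.15867696 -0.04794438] 0.0499622791924099 [ 0.25447976 -0.30779535  0.59680549] 27.6083
True keeper [-0.1459571  -0.04902687] 0.048647545370499486 [-1.1307825  -0.27736184  1.98432709] 28.4083
True keeper [-0.14679691 -0.04946602] 0.04853794692596763 [-1.35302209 -0.16006471  5.63240666] 28.9333
33.0667
```

View pics/z8.png

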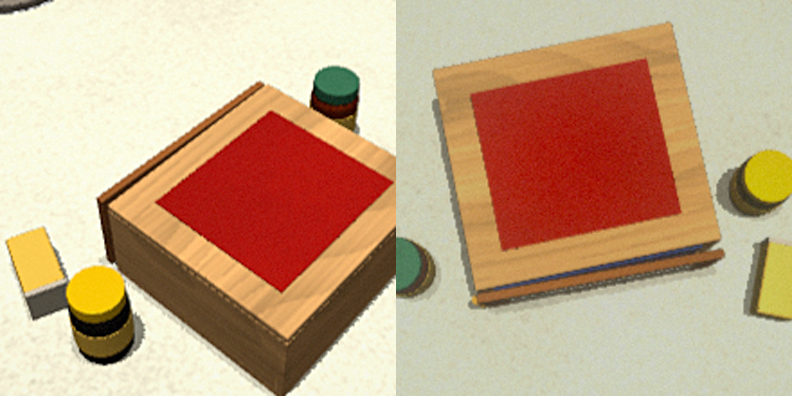

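The door looks almost shut, but in the top view its slope seems to differ slightly from the roof edge, so I measure it.

```bash
python3 - <<'E'
import cv2,numpy as np
a=cv2.imread("pics/scene8.png");b=cv2.imread("pics/top8.png")
z=lambda i,f:cv2.resize(cv2.convertScaleAbs(i,alpha=1.8),None,fx=f,fy=f,interpolation=2)
cv2.imwrite("pics/z9.png",z(b[200:260,225:400],4.5)); cv2.imwrite("pics/z10.png",z(a[165:285,195:305],4.9))
E
```

```text
(no output)
```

View pics/z9.png

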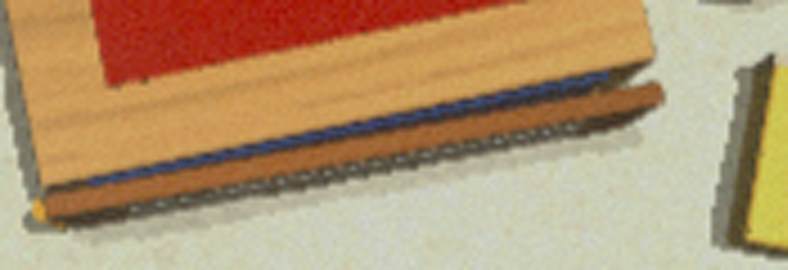

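View pics/z10.png

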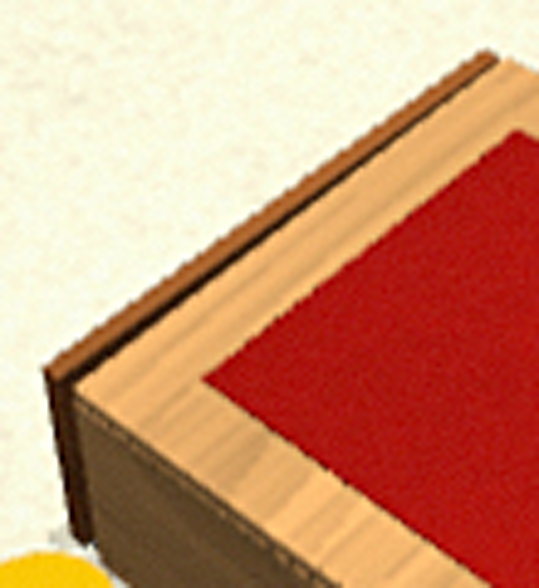

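```bash
python3 - <<'E'
from plan import *
import cv2
im=cv2.imread("pics/z6.png")[:,360:]  # top crop x2, origin (180,200)
cv2.imwrite("pics/z11.png",cv2.resize(im[0:100,80:390],None,fx=2.5,fy=2.5,interpolation=2))
g=lambda P:((proj("top",P)-[180,200]+.5)*2-[80,0])*2.5
L=lambda x,y,z:g(W(x,y,z)).round(0)
print("roof FL,FR",L(-.12,.13,.115),L(-.12,-.13,.115))
for t in (0,.003,.006):
    print(t,"panel outer top",L(-.12-t,.113,.09),L(-.12-t,0,.09),L(-.12-t,-.113,.09)," bottom",L(-.12-t,0,.012))
print("roof mid",L(-.12,0,.115), "roof at .113",L(-.12,.113,.115),L(-.12,-.113,.115))
g2=lambda P:(proj("top",P)-[225,200]+.5)*4.5
for th in (0,.03,.06):
    H=np.array([-.128,.13]);u=np.array([-np.sin(th),-np.cos(th)]);q=np.array([np.cos(th),-np.sin(th)])
    print(th,[g2(W(*(H+u*r+q*.005),.112)).round(0) for r in (.02,.26)],[g2(W(-.12,y,.115)).round(0) for y in (.11,-.13)])
E
```

```text
roof FL,FR [ 72. 209.] [758.  64.]
0 panel outer top [124. 203.] [415. 142.] [704.  81.]  bottom [410. 159.]
0.003 panel outer top [125. 211.] [417. 150.] [706.  89.]  bottom [412. 166.]
0.006 panel outer top [127. 219.] [418. 157.] [708.  96.]  bottom [413. 173.]
roof mid [417. 136.] roof at .113 [118. 199.] [714.  74.]
0 [array([ 93., 185.]), array([660.,  66.])] [array([ 90., 178.]), array([660.,  58.])]
0.03 [array([ 93., 187.]), array([665.,  84.])] [array([ 90., 178.]), array([660.,  58.])]
0.06 [array([ 94., 188.]), array([668., 102.])] [array([ 90., 178.]), array([660.,  58.])]
```

View pics/z11.png

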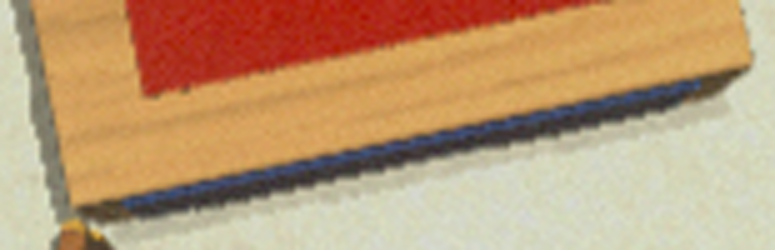

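The top view puts the door at roughly 0.02–0.03 rad, and the panel looked about 3 mm out before it. The thicker finger base probably met the case's edge. Both are inside tolerance but with little margin. I press again near the free edge with the tool tilted, so that only the tips touch.

```bash
python3 - <<'E'
from plan import *
from station import robot,fingers,vision
import cv2
o=[180,-12,YAW]
c,s=np.cos(k[2]),np.sin(k[2])
def rep(h):
    p=np.array(robot.current_tool_pos()); print(h,"keeper",np.array([[c,s],[-s,c]])@(p[:2]-k[:2]),p[2],np.array(robot.current_contact_force()),robot.current_time_s())
print(robot.current_time_s())
Y=-.10; Z=.0585
robot.move_to(list(W(-.24,Y,.18)),o)
robot.line_to(list(W(-.19,Y,Z)),o,velocity=.2)
rep(robot.line_to(list(W(-.115,Y,Z)),o,velocity=.04,f_stop=15))
rep(robot.line_to(list(W(-.115,Y,Z)),o,velocity=.03,f_stop=35))
robot.pause(.3); rep(0)
robot.line_to(list(W(-.20,Y,Z)),o,velocity=.1)
robot.line_to(list(W(-.25,Y,.2)),o,velocity=.3)
b=vision.grab_frame("top")[:,:,::-1]; a=vision.grab_frame("scene")[:,:,::-1]
cv2.imwrite("pics/top12.png",b); cv2.imwrite("pics/scene12.png",a)
z=lambda i,f:cv2.resize(cv2.convertScaleAbs(i,alpha=1.8),None,fx=f,fy=f,interpolation=2)
cv2.imwrite("pics/z12.png",z(b[200:260,225:400],4.5)); cv2.imwrite("pics/z13.png",z(a[165:285,195:305],4.9))
E
```

```text
33.1667
True keeper [-0.13866722 -0.09994129] 0.056810127993060136 [-0.03544991 -0.72003643  0.10039028] 37.1667
True keeper [-0.13922359 -0.09995104] 0.05377785220419781 [-0.38491886 -0.30844438 -0.92576946] 37.7
0 keeper [-0.13942698 -0.09967534] 0.053492970129793795 [ 0.28630765 -0.23311508  0.8233225 ] 38.0
```

View pics/z12.png

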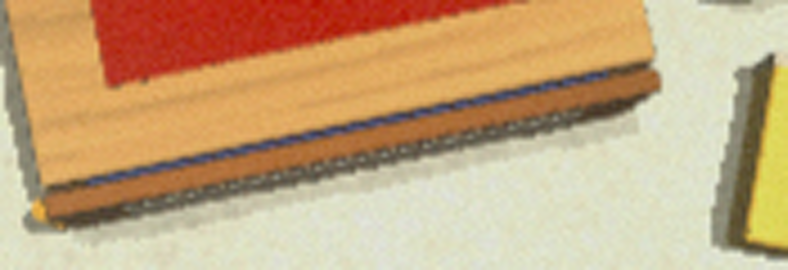

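View pics/z13.png

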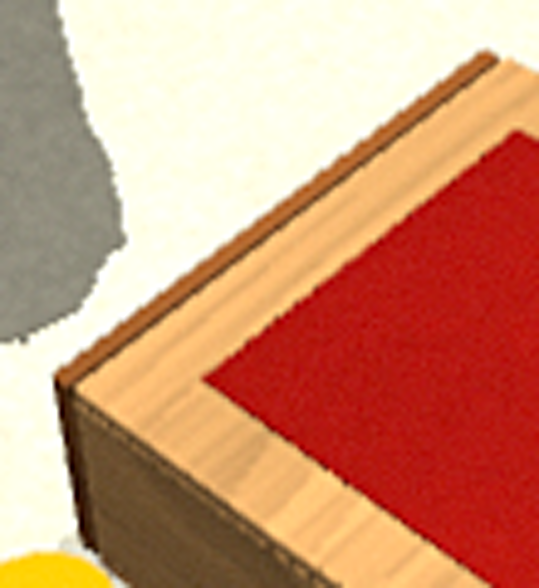

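The door is now parallel to the front in both views, with contact where predicted (-0.139). I check the bystanders against the first pictures and hand in.

```bash
python3 - <<'E'
import cv2,numpy as np
from station import robot,workorder
a=cv2.imread("pics/top0.png").astype(int);b=cv2.imread("pics/top12.png").astype(int)
c=cv2.imread("pics/scene0.png").astype(int);d=cv2.imread("pics/scene12.png").astype(int)
for n,p,q,(x,y,w,h) in (("honey",a,b,(170,208,45,40)),("olive",a,b,(370,160,45,45)),("cheese",a,b,(385,205,40,60)),("olive s",c,d,(185,275,42,58)),("cheese s",c,d,(152,255,40,55))):
    D=np.abs(p-q)[y:y+h,x:x+w].max(2); print(n,D.mean().round(1),(D>40).sum())
print(robot.current_tool_pos(),robot.current_time_s())
workorder.close_job()
E
```

```text
honey 7.6 0
olive 8.6 0
cheese 8.7 0
olive s 3.4 8
cheese s 2.4 0
[ 0.48769089 -0.16182898  0.19836237] 39.5083
the job is handed in; nothing more can be done
```

I pushed the tray home, swung the door shut along an arc and handed the job in at about 39.5 s of the 54 s allowed.

**What went wrong on the way**
- **First tray push missed:** the fingers passed over the panel, touching only the case's front edge, and the tray did not move. A gentle touch on the counter showed the shut fingertips stand 22 mm behind the reported TCP. The sheet says they stand 17 mm ahead of it, and the wrist and scene pictures agreed with the touch. I repeated the push at corrected heights.
- **Door left slightly open:** after the first closing the top view put it about 0.02–0.03 rad open. I pressed again near its free edge with the tool tilted.

**Last checks**
- **Door:** it is parallel to the case front in both views, and contact came where a fully shut door would put it.
- **Tray:** just before I closed the door, the picture suggested it was about 3 mm out. That is within the 5 mm limit, but I could not measure it more closely. The shut door now leaves it at most about 3 mm.
- **Jars and cheese block:** comparing pictures from start to end showed no movement. The honey jar was checked in the top view only.
- **Robot:** it ended clear of everything, with the TCP at z = 0.198 m.

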